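# Press the resin flask into the sprung ring of the curing box

## Robot

A 6-joint arm with a two-finger parallel gripper is mounted at the origin on the work surface. World frame = base frame: x ahead of the robot, y to its left, z up, the work surface at z = 0. Lengths are in mm, angles in rad, forces in N, time in s.
With the tool pointing down it reaches from about 300 to 775 mm from the base axis. Payload 14.6 kg.
Tool frame: the origin (TCP) lies between the finger pads; the fingertips stand manip.tip_reach ahead of it and the grasp point (between the pads) lies 5 mm behind it (manip.tip_reach is the distance from the TCP to the fingertips, in mm); z points along the fingers, y is the line along which they close (so a half turn about z gives the same grasp; the last joint's range is limited). The gripper opens to 94 mm and grips with 3 to 60 N. Pads are 16 mm wide; open, the fingers measure 119 mm over their backs; the gripper's body (75 mm by 177 mm) begins 78 mm behind the grasp point.
Start: joints at [1.173, 0.3, 1.521, -0, 1.321, -0.067], TCP at [178.637, 520.171, 186.846] pointing down, gripper open.
Joint ranges: [-3.03, 3.03], [-0.79, 2.21], [0.23, 2.52], [-1.04, 4.18], [0, 3.07], [-2.55, 2.55]. Speed limits (rad/s): [2.22, 2.22, 2.57, 3.14, 3.14, 3.14].

## Interface

Orientations are given as [roll, pitch, yaw] about the fixed x, y, z axes, in that order (R = Rz(yaw) Ry(pitch) Rx(roll)).
In Python, from cell import manip gives the robot as it stands. The module is installed in compiled form; this text tells all that it offers.
- The arm moves only by the shell command python3 -m creep 'ROWS' [FORCE]. ROWS is JSON, a list of rows, each a list of 3 entries, a list of its own where there are three numbers: the opening, from -1 (shut) to 1 (fully open), then the shift along the tool's x, y, z in cm, then the turn about the tool's z in units of 5 degrees (1.0 is 5 degrees). In form: [[grip, [tx, ty, tz], roll], ...]. A call has 1 to 12 rows; each row is the pose to reach, as a shift and turn from the pose commanded when the call began, along the tool's axes at that moment; what a row does not reach only later rows make up. A row lasts 1/10 s, in which the tool goes at most 50 mm and 8.59 degrees, less where a joint would pass 70% of its speed; a pose out of reach is approached as far as the arm can. A call with a gripper value outside its range is refused whole. The fingers move at their own pace and stop on an object; FORCE is the grip in N (left out, the last holds). Time passes only in rows, so rows that repeat a pose let the fingers close. It gives the time, the measured TCP pose, the force, the opening and the grip force at its end, in the units of the state.
- manip.read_state(): the state, without advancing time (a new reading comes with each control period).
- manip.camera(name): name is "side" or "top"; returns the picture (420x560x3 uint8, red, green, blue); there is no depth.
- manip.camera_params(name): a dict with "fovy" (degrees; the focal length in pixels is half the picture's height over the tangent of half this angle, whatever the lens; pixels are square), "cx", "cy" (the principal point, pixels), "origin" and "attitude" of the camera in the world. Camera axes: x right, y down, z forward; pixel columns grow to the right and rows downward; lengths in mm; the calibration is good to about 2 mm. A picture is of the moment at which its call begins. camera_params takes no time and is no camera call.
- manip.sign_off(): hands the job in; it is judged then, once.
The state is a dict: "clock": time; "joints": joint angles; "qd": joint speeds; "effort": joint torques, N m; "eef_pos": TCP position; "eef_rot": TCP orientation; "wrist_force": force on the tool from outside, world axes, zero at the start; "moment": the same for the moment, N m; "finger_gap": finger opening in mm; "finger_force": force on a finger pad.
Only numpy, scipy, OpenCV 4.12 (cv2) and the standard library are available. Lean on these libraries where they do the work, as an engineer would, in place of code of your own. Each camera call takes 0.05 s, during which the arm holds its last target. There are 200 camera calls.

## Task

Flip the curing box's cover leaf right over on its hinge until it lies flat with its bright reflector face up, then set the flask with the blue stopper upright in the orange sprung ring inside the box. Press it straight down until the ring is fully home at the bottom of its travel, firmly but without forcing it, and finish while still holding it pressed down with the gripper. Leave the amber flask and the two white cups where they stand.

Things in the scene. Friction and masses are not known exactly. Their poses are not given: they have to be found in the camera images.
- cure_box: Fixed open-topped aluminium box, 130 x 130 mm outside, rim 55 mm above the table, walls 5 mm, lit cyan floor. Origin: centre of its underside, on the table. Its x axis runs parallel to the hinge; the hinge is on its +y side, the grab bar of the closed leaf on its -y side. Stands at varying places and yaws.
- leaf (a joint): Cover leaf (130 x 130 x 6 mm, 120 g; blue on one face, bright steel on the other) on a stiff friction hinge: it stays where left, and under 2 N at the bar moves it. 0 = closed, level over the box, blue face up; pi/2 = upright; pi = flipped over, level beyond the box's +y side, reflector face up (end stop; hangs at hinge height, nothing under it). Starts at 0 to 0.3 rad.
- leaf_hinge (a point): Middle of the hinge axis, 59 mm above the table, 69 mm to the box's +y side of the box's centre. The axis is level and parallel to the box's x axis.
- leaf_bar (a point): Centre of the leaf's black round grab bar: 10 mm thick, 88 mm long, parallel to the hinge, 174 mm from its axis. Two 8 mm struts 80 mm apart join it to the leaf, 35 mm clear between bar and leaf edge. It can turn between finger pads. At leaf angle q the bar is at hinge + 174 mm x (-cos q along box y, +sin q up).
- cradle (a joint): Downward travel of the orange sprung ring in the middle of the box, m: 0 = up, 0.014 = fully home against its stop. The spring takes 4.5 N to start moving and 11.5 N to be fully home; it does not sink under the flask's weight alone.
- cradle_seat (a point): Centre of the ring's top face, on the ring's axis (the box's centre). Ring: inside diameter 48 mm, outside 72 mm, 10 mm thick; its top is 42 mm above the table when up, 28 mm when fully home. The axis is vertical. The round flask seats with its ball's centre about 21 mm above this point.
- flask: The flask to press: clear glass round-bottom flask, green-blue resin inside, blue stopper. Ball 64 mm in diameter; neck 24 mm in diameter from 62 to 104 mm above the origin, stopper of the same diameter up to 116 mm. Origin: lowest point of the ball; z runs up the neck. Stands upright in a cork ring (80 mm outside, 30 mm high), origin 19 mm above the table. 100 to 200 g.
- flask_center (a point): Centre of the flask's ball, 32 mm above the flask's origin.
- amber_flask: Bystander: the same shape of flask in amber glass with a black stopper, in another cork ring. Leave it.
- cup_a: Bystander: white plastic cup, 66 mm wide, 60 mm high, origin under its centre. Leave it.
- cup_b: Bystander: a second such white cup. Leave it.
Things that resemble listed ones, but are neither listed nor needed, are in the scene too. There is more than one size of the cure_box; the job needs the smaller.

How it is judged:
By the outcome, as a careful person would: the job done as asked, in the order asked, and still so for the second after the job is handed in, while the arm keeps its last pose, push and grip.
It also fails if it takes over 66 s, if anything falls off the work surface, if the arm or the gripper's body presses on something with over 40 N, if the wrist force passes 120 N, or if a joint passes its speed limit or range.

## Working session

There is one attempt and no reset: what is moved stays moved. The work goes in short steps, Python scripts to look and compute and a shell command to move; the robot and the scene stay as the last step left them, time stands still between calls to the robot, and variables do not carry over. Pictures are saved under pics/ and viewed, at most 10 in all, crops included, and the job is handed in when it is done.

```bash
mkdir -p pics; python3 - <<'E'
from cell import manip
import cv2
for n in("top","side"):
    cv2.imwrite(f"pics/{n}0.png",cv2.resize(manip.camera(n)[:,:,::-1],(800,600),interpolation=cv2.INTER_CUBIC)); print(n,manip.camera_params(n))
s=manip.read_state();print(s,manip.tip_reach)
E
```

```text
top {'fovy': 45.4896609653286, 'cx': 271.1371692851143, 'cy': 212.82923016627655, 'origin': array([ 377.30184037,  -12.61203047, 1221.13147075]), 'attitude': array([-3.02887741e+00, -1.87212691e-03, -1.58820702e+00])}
side {'fovy': 44.183981071927285, 'cx': 275.22188385225763, 'cy': 209.69453759837174, 'origin': array([ 160.86503941, -716.83370758,  782.78395614]), 'attitude': array([-2.31312752,  0.00915906, -0.47751734])}
{'clock': 0.1, 'joints': array([ 1.17341732e+00,  3.00393064e-01,  1.52152466e+00, -4.16805915e-06,
        1.32069403e+00, -6.65864830e-02]), 'qd': array([ 0.00065784, -0.00137937, -0.00087389,  0.00044903,  0.00142401,
        0.00191308]), 'effort': array([ 2.84395028e-03, -5.32641327e+01, -3.53284585e+01,  7.10261171e-02,
        2.35156284e-02, -6.42423970e-05]), 'eef_pos': array([178.53370876, 519.94679201, 186.35300874]), 'eef_rot': array([-3.14057554e+00, -6.37800861e-05,  2.81080113e+00]), 'wrist_force': array([-0.51063378,  0.18231453, -0.02396912]), 'moment': array([ 0.00132941, -0.02719931, -0.04016222]), 'finger_force': 0.0, 'finger_gap': 94.09034466540247} 14.0
```

View pics/top0.png

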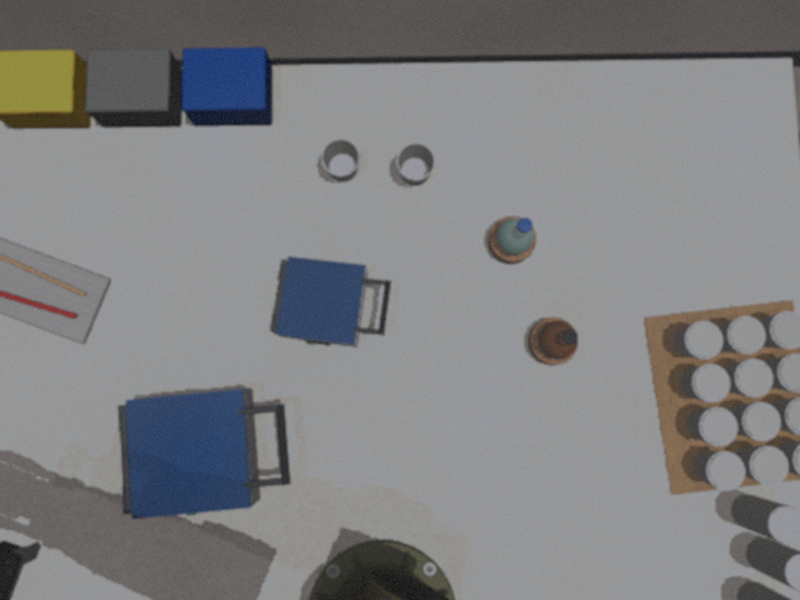

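View pics/side0.png

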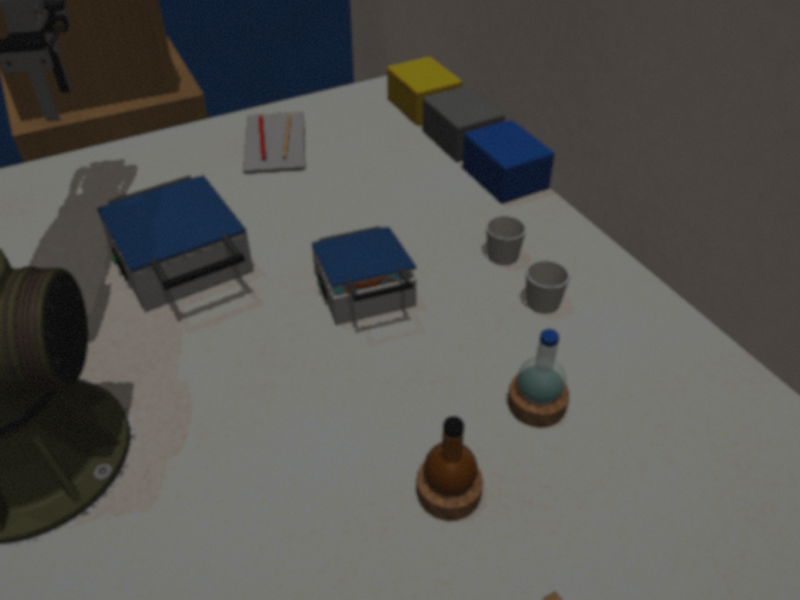

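The top view shows two boxes: a small one at (320,302) and a large one at (190,452). The job needs the small one. It also shows two flasks: blue stopper at (513,239), which is the target, and amber at (554,340). I'll confirm both in an enlarged crop.

```bash
cat > h.py <<'E'
import numpy as np
from cell import manip
from scipy.spatial.transform import Rotation as R
def cam(n):
    p=manip.camera_params(n);return p,R.from_euler('xyz',p['attitude']).as_matrix(),210/np.tan(np.radians(p['fovy']/2))
def ray(n,u,v):
    p,M,f=cam(n);return p['origin'],M@np.array([(u-p['cx'])/f,(v-p['cy'])/f,1])
def atz(n,u,v,z):
    o,d=ray(n,u,v);return o+d*(z-o[2])/d[2]
def proj(n,P):
    p,M,f=cam(n);c=M.T@(np.array(P,float)-p['origin']);return np.array([p['cx']+f*c[0]/c[2],p['cy']+f*c[1]/c[2]])
def tri(a,b):
    (o1,d1),(o2,d2)=ray(*a),ray(*b);A=np.c_[d1,-d2];t=np.linalg.lstsq(A,o2-o1,rcond=None)[0]
    p,q=o1+t[0]*d1,o2+t[1]*d2;return (p+q)/2,np.linalg.norm(p-q)
E
python3 - <<'E'
from cell import manip
import cv2,numpy as np
t,s=manip.camera("top"),manip.camera("side")
c=lambda i,x,y:cv2.resize(i[y:y+75,x:x+100,::-1],(400,300),interpolation=cv2.INTER_CUBIC)
m=np.vstack([np.hstack([c(t,183,175),c(s,210,157)]),np.hstack([c(t,310,130),c(s,328,225)])])
cv2.imwrite("pics/c1.png",np.clip(m*1.5,0,255).astype('uint8'))
E
```

```text
(no output)
```

View pics/c1.png

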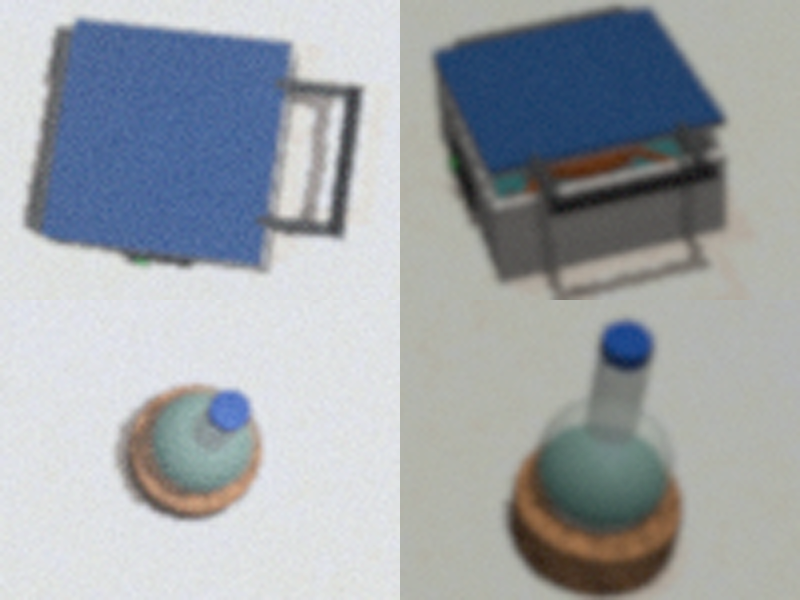

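Crop: upper row, the small box with its bar (top view bar ends (352,88),(338,233); side view (553,203),(715,172)). Lower row, the green-blue flask with the blue stopper at (229,411) top and (627,340) side. Both match the descriptions.

```bash
cat > m1.py <<'E'
from h import *
from scipy.optimize import least_squares
r=lambda x0,y0,X,Y:np.array([x0+(X+.5)/4-.5,y0+(Y+.5)/4-.5])
T=lambda X,Y:r(183,175,X,Y); S=lambda X,Y:r(210,157,X-400,Y)
def P(x,y,w,q,a,rad,up):
    # a along box x, rad from hinge, up normal
    v=np.array([a,69-rad*np.cos(q)+up*np.sin(q)*1,59+rad*np.sin(q)+up*np.cos(q)])
    c,s=np.cos(w),np.sin(w);return np.array([x+c*v[0]-s*v[1],y+s*v[0]+c*v[1],v[2]])
obs=[("top",T(80,20),65,4,3),("top",T(291,43),65,134,3),("top",T(266,268),-65,134,3),("top",T(42,237),-65,4,3),
("top",T(352,88),44,174,0),("top",T(338,233),-44,174,0),
("side",S(553,203),-44,174,0),("side",S(715,172),44,174,0),("side",S(434,50),-65,4,3),("side",S(650,10),65,4,3),("side",S(723,122),65,134,3),("side",S(490,170),-65,134,3)]
f=lambda p:np.concatenate([proj(n,P(*p,a,rd,u))-uv for n,uv,a,rd,u in obs])
o=least_squares(f,[450,80,0,.15]);print("box x,y,yaw,q",o.x.round(3));print(o.fun.reshape(-1,2).round(1).tolist())
print("hinge",P(*o.x,0,0,0),"bar",P(*o.x,0,174,0))
T=lambda X,Y:r(310,130,X,Y-300); S=lambda X,Y:r(328,225,X-400,Y-300)
print("stopper", atz("top",*T(229,411),135), atz("side",*S(627,328),135), tri(("top",*T(229,411)),("side",*S(627,330))))
print("ball",atz("top",*T(204,441),51), atz("side",*S(607,465),51))
print("cork",atz("top",*T(196,450),30),atz("side",*S(597,495),30))
print("amber",atz("top",577/800*560,338/600*420,135),atz("side",453/800*560,426/600*420,135))
for n,uv in(("a",(344,145)),("b",(416,151))):print("cup",n,atz("top",uv[0]*.7,uv[1]*.7,60))
E
python3 m1.py
```

```text
box x,y,yaw,q [ 5.16687e+02  8.90670e+01 -1.51000e-01  1.35000e-01]
[[-0.8, -0.5], [0.7, -0.3], [-0.8, -0.7], [0.4, 0.1], [1.4, -0.5], [-0.2, 1.2], [-0.8, 1.3], [-0.0, -0.5], [-0.7, 0.4], [-0.0, -1.2], [0.9, -1.2], [-0.3, 0.3]]
hinge [527.07168755 157.28134361  59.        ] bar [501.12066842 -13.17760066  82.37291012]
stopper [ 619.90545652 -230.54269166  135.        ] [ 624.08973416 -228.09250189  135.        ] (array([ 620.4312802 , -230.63676334,  137.37996098]), np.float64(2.3081953363434735))
ball [ 620.75750378 -231.82767689   51.        ] [ 622.00505496 -234.08218987   51.        ]
cork [ 619.67461688 -230.71552248   30.        ] [ 619.97137017 -233.40921573   30.        ]
amber [ 443.29346431 -304.13937322  135.        ] [ 443.99690585 -298.89390215  135.        ]
cup a [777.96803755  50.83698567  60.        ]
cup b [765.5818379  -69.52193361  60.        ]
```

```bash
cat > g.py <<'E'
# usage: g.py yaw x,y,z ... -> shifts (cm) in current tool axes and roll units
import sys
from h import *
s=manip.read_state();M=R.from_euler('xyz',s['eef_rot']).as_matrix()
dy=(float(sys.argv[1])-s['eef_rot'][2]+np.pi)%(2*np.pi)-np.pi
print("roll",round(-np.degrees(dy)/5,2),"pos",s['eef_pos'].round(1),"t",s['clock'])
for a in sys.argv[2:]: print((M.T@(np.array(eval(a))-s['eef_pos'])/10).round(2).tolist())
E
python3 g.py 2.99 501,-13,150 501,-13,77.5
```

```text
roll -2.05 pos [178.6 520.  186.5] t 0.2
[-47.81, -39.94, 3.68]
[-47.81, -39.93, 10.93]
```

```bash
python3 -m creep '[[-0.2,[-4,-3.33,0.3],-0.17],[-0.2,[-8,-6.67,0.6],-0.34],[-0.2,[-12,-10,0.9],-0.5],[-0.2,[-16,-13.3,1.2],-0.7],[-0.2,[-20,-16.7,1.5],-0.9],[-0.2,[-24,-20,1.8],-1],[-0.2,[-28,-23.3,2.1],-1.2],[-0.2,[-32,-26.7,2.4],-1.4],[-0.2,[-36,-30,2.7],-1.6],[-0.2,[-40,-33.3,3],-1.8],[-0.2,[-44,-36.6,3.3],-1.9],[-0.2,[-47.8,-39.9,3.6],-2.05]]' 12; python3 g.py 2.99 501,-13,77.5
```

```text
clock: 1.4
eef_pos: [489.9, 5.8, 152.2]
eef_rot: [3.142, 0.0, 2.99]
wrist_force: [1.2, 1.2, -0.0]
finger_gap: 37.8
finger_force: 0.0
roll -0.0 pos [489.9   5.8 152.2] t 1.4
[-1.38, -1.7, 7.47]
```

```bash
python3 -m creep '[[-0.25,[0,0,0],0],[-0.25,[0,0,0],0],[-0.25,[0,0,0],0]]'; python3 g.py 2.99 501,-13,77.5; python3 - <<'E'
from cell import manip
import cv2,numpy as np
t,s=manip.camera("top"),manip.camera("side")
c=lambda i,x,y:cv2.resize(i[y:y+100,x:x+133,::-1],(400,300),interpolation=cv2.INTER_CUBIC)
cv2.imwrite("pics/c2.png",np.clip(np.hstack([c(t,183,160),c(s,210,130)])*1.5,0,255).astype('uint8'))
E
```

```text
clock: 1.7
eef_pos: [488.7, 8.7, 152.2]
eef_rot: [3.141, -0.0, 2.99]
wrist_force: [0.5, 0.4, 0.0]
finger_gap: 35.3
finger_force: 0.0
roll 0.0 pos [488.7   8.7 152.2] t 1.7
[-1.54, -1.96, 7.47]
```

View pics/c2.png

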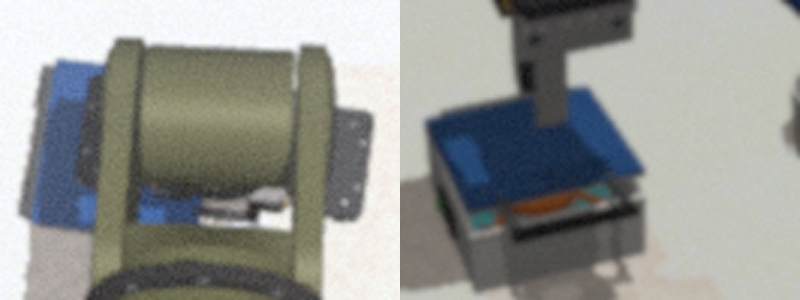

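The side view shows the fingers still above the leaf, about 25 mm short of the bar. The top view is blocked by the arm. I'll shift across first, then go down and close.

```bash
python3 -m creep '[[-0.25,[-1.54,-1.96,0],0],[-0.25,[-1.54,-1.96,1],0],[-0.25,[-1.54,-1.96,3],0],[-0.25,[-1.54,-1.96,5],0],[-0.25,[-1.54,-1.96,6.5],0],[-0.25,[-1.54,-1.96,7.47],0],[-0.25,[-1.54,-1.96,7.47],0],[-0.25,[-1.54,-1.96,7.47],0]]'; python3 -m creep '[[-1,[0,0,0],0],[-1,[0,0,0],0],[-1,[0,0,0],0],[-1,[0,0,0],0],[-1,[0,0,0],0]]' 8;  python3 g.py 2.99 501,-13,77.5
```

```text
clock: 2.6
eef_pos: [501.5, -13.4, 78.0]
eef_rot: [3.142, 0.0, 2.99]
wrist_force: [-0.3, -0.0, -0.4]
finger_gap: 35.5
finger_force: 0.0
clock: 3.1
eef_pos: [501.4, -13.8, 77.6]
eef_rot: [-3.142, 0.0, 2.99]
wrist_force: [0.3, -0.4, -0.1]
finger_gap: 1.2
finger_force: 0.0
roll -0.0 pos [501.4 -13.8  77.6] t 3.1
[0.05, 0.07, 0.01]
```

```bash
python3 - <<'E'
from cell import manip
import cv2,numpy as np
from h import proj
t,s=manip.camera("top"),manip.camera("side")
c=lambda i,x,y:cv2.resize(i[y:y+75,x:x+100,::-1],(800,600),interpolation=cv2.INTER_CUBIC)
cv2.imwrite("pics/c3.png",np.clip(c(s,220,140)*1.5,0,255).astype('uint8'))
tip=proj("side",[501.4,-13.8,63.6]);print(tip,(tip-[220,140])*8)
E
```

```text
[268.36698105 210.76192775] [386.93584844 566.09542196]
```

View pics/c3.png

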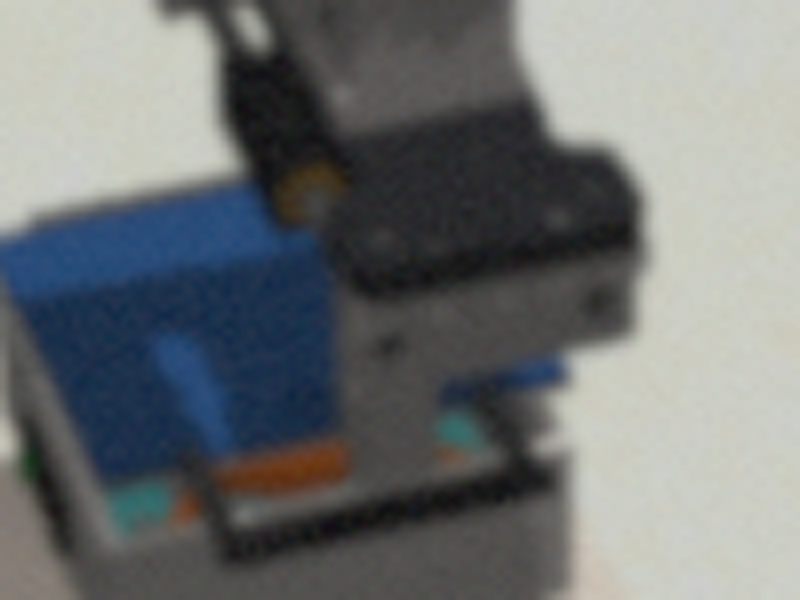

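The fingers shut on nothing. The side view shows the bar's black line running across in front of the fingertips, at about (390,515) in the crop. I'll compare the projections.

```bash
python3 - <<'E'
from h import *
f=lambda P:((proj("side",P)-[220,140])*8).round()
for P in [(501,-14,63.6),(501,-14,82),(501,-14,120),(501,-14,160),(501,-26,63.6),(501,-1,63.6),(501,6,63.6),(501,16,63.6),(501,26,63.6)]:print(P,f(P))
# bar centre fit sanity
from scipy.spatial.transform import Rotation
u=220+390/8;v=140+515/8
for z in(59,70,82,90):print(z,atz("side",u,v,z), "top bar", atz("top",183+345.5/4-.5,175+160.5/4-.5,z))
E
```

```text
(501, -14, 63.6) [386. 567.]
(501, -14, 82) [385. 514.]
(501, -14, 120) [382. 399.]
(501, -14, 160) [379. 273.]
(501, -26, 63.6) [407. 595.]
(501, -1, 63.6) [363. 537.]
(501, 6, 63.6) [351. 521.]
(501, 16, 63.6) [334. 498.]
(501, 26, 63.6) [317. 476.]
59 [513.18547008   7.93741376  59.        ] top bar [504.66537448 -11.72536404  59.        ]
70 [507.83093755  -3.07758908  70.        ] top bar [503.45983198 -11.73375666  70.        ]
82 [501.98962933 -15.09395582  82.        ] top bar [502.14469471 -11.74291225  82.        ]
90 [498.09542386 -23.10486698  90.        ] top bar [501.26793653 -11.74901598  90.        ]
```

```bash
python3 - <<'E'
from h import *
import cv2
im=cv2.imread("pics/side0.png")
c=cv2.resize(im[0:150,0:200],(800,600),interpolation=cv2.INTER_CUBIC);c=np.clip(c*1.6,0,255).astype('uint8')
M=R.from_euler('xyz',[-3.14057554e+00,0,2.81080113]).as_matrix();p=np.array([178.5,519.9,186.35])
for y in(-53,53):
  for z in(14,-10,-83):
    u=proj("side",p+M@[0,y,z])/.7*4;print(y,z,u.round());cv2.circle(c,tuple(int(a) for a in u),5,(0,0,255),-1)
cv2.imwrite("pics/c4.png",c)
E
```

```text
-53 14 [236. 556.]
-53 -10 [217. 503.]
-53 -83 [156. 331.]
53 14 [281. 431.]
53 -10 [264. 379.]
53 -83 [209. 213.]
```

View pics/c4.png

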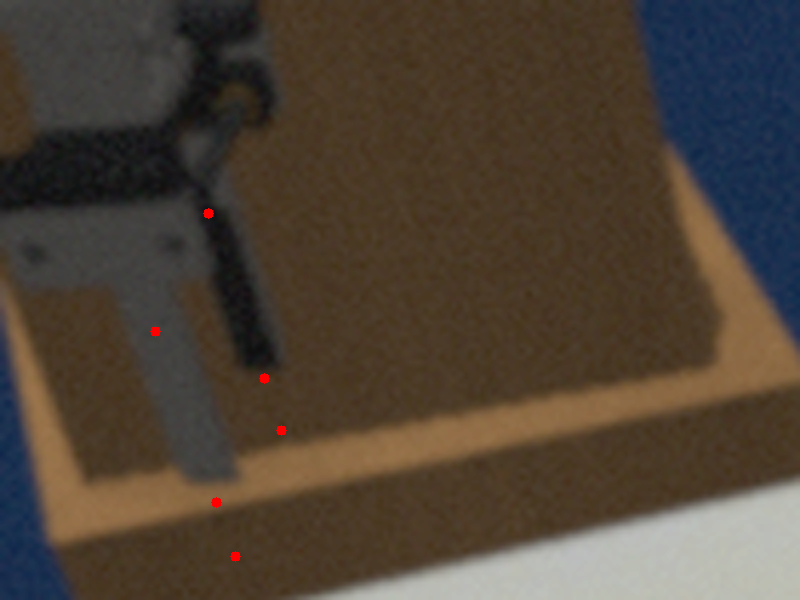

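In both views the fingertips sit about 25 mm higher than the stated tip reach predicts. In c4 the tips are at (210,478) and (262,370), against the predicted (236,556) and (281,431). In c3 the closed fingers end just above the bar. So I'll open, go down 24 mm and close.

```bash
python3 -m creep '[[-0.25,[0,0,0],0],[-0.25,[0,0,0],0],[-0.25,[0,0,0],0],[-0.25,[0,0,0.6],0],[-0.25,[0,0,1.2],0],[-0.25,[0,0,1.8],0],[-0.25,[0,0,2.4],0],[-0.25,[0,0,2.4],0]]'; python3 -m creep '[[-1,[0,0,0],0],[-1,[0,0,0],0],[-1,[0,0,0],0],[-1,[0,0,0],0]]' 8
```

```text
clock: 4.0
eef_pos: [500.9, -13.7, 52.5]
eef_rot: [-3.142, -0.002, 2.99]
wrist_force: [0.4, -0.0, 0.0]
finger_gap: 35.0
finger_force: 0.0
clock: 4.4
eef_pos: [501.7, -12.6, 53.7]
eef_rot: [3.139, 0.001, 2.989]
wrist_force: [3.6, 15.9, -2.4]
finger_gap: 10.0
finger_force: 8.0
```

The bar is gripped (gap 10.0 mm). Next I'll work out the arc.

```bash
cat > arc.py <<'E'
import numpy as np,sys
q0=float(sys.argv[1]);q1=float(sys.argv[2]);n=12
for q in np.linspace(q0,q1,n+1)[1:]:print([round(17.4*(np.cos(q0)-np.cos(q)),2),round(-17.4*(np.sin(q)-np.sin(q0)),2)],end=" ")
E
python3 arc.py 0.135 1.1
```

```text
[np.float64(0.24), np.float64(-1.38)] [np.float64(0.6), np.float64(-2.73)] [np.float64(1.06), np.float64(-4.05)] [np.float64(1.62), np.float64(-5.33)] [np.float64(2.29), np.float64(-6.56)] [np.float64(3.05), np.float64(-7.73)] [np.float64(3.91), np.float64(-8.84)] [np.float64(4.85), np.float64(-9.87)] [np.float64(5.87), np.float64(-10.83)] [np.float64(6.97), np.float64(-11.7)] [np.float64(8.13), np.float64(-12.48)] [np.float64(9.35), np.float64(-13.17)]
```

```bash
python3 -m creep '[[-1,[0,0.4,-1.4],0],[-1,[0,0.75,-2.7],0],[-1,[0,1.2,-4.05],0],[-1,[0,1.8,-5.3],0],[-1,[0,2.45,-6.55],0],[-1,[0,3.2,-7.7],0],[-1,[0,4.05,-8.8],0],[-1,[0,5,-9.85],0],[-1,[0,6,-10.8],0],[-1,[0,7.1,-11.7],0],[-1,[0,8.25,-12.5],0],[-1,[0,9.5,-13.2],0]]' 8; python3 -m creep '[[-1,[0,0,0],0],[-1,[0,0,0],0]]'; python3 arc.py 1.1 2.1
```

```text
clock: 5.6
eef_pos: [516.1, 80.1, 187.4]
eef_rot: [-3.141, 0.002, 2.989]
wrist_force: [0.1, -3.4, 3.2]
finger_gap: 9.5
finger_force: 8.0
clock: 5.8
eef_pos: [516.2, 80.0, 187.1]
eef_rot: [-3.141, 0.003, 2.99]
wrist_force: [-1.8, -4.4, 9.8]
finger_gap: 9.2
finger_force: 8.0
[np.float64(1.32), np.float64(-0.6)] [np.float64(2.68), np.float64(-1.09)] [np.float64(4.08), np.float64(-1.47)] [np.float64(5.51), np.float64(-1.73)] [np.float64(6.95), np.float64(-1.87)] [np.float64(8.4), np.float64(-1.89)] [np.float64(9.85), np.float64(-1.78)] [np.float64(11.28), np.float64(-1.56)] [np.float64(12.69), np.float64(-1.22)] [np.float64(14.06), np.float64(-0.76)] [np.float64(15.4), np.float64(-0.19)] [np.float64(16.68), np.float64(0.49)]
```

```bash
python3 - <<'E'
from cell import manip
import cv2,numpy as np
s=manip.camera("side")
cv2.imwrite("pics/c5.png",np.clip(cv2.resize(s[90:225,200:380,::-1],(800,600),interpolation=cv2.INTER_CUBIC)*1.5,0,255).astype('uint8'))
E
```

```text
(no output)
```

View pics/c5.png

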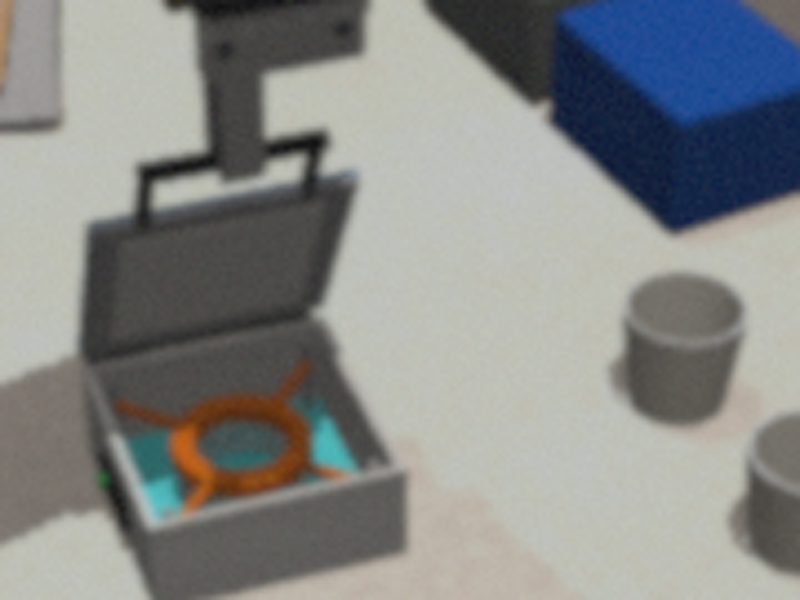

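The leaf is up at about 63° and gripped, but the bar is close to the fingertips: bar at (235,155), tip at (238,178). I'll open slightly, lower 12 mm and regrip.

```bash
python3 -m creep '[[-0.5,[0,0,0],0],[-0.5,[0,0,0],0],[-0.5,[0,0,0.6],0],[-0.5,[0,0,1.2],0],[-0.5,[0,0,1.2],0],[-1,[0,0,1.2],0],[-1,[0,0,1.2],0],[-1,[0,0,1.2],0]]' 8
```

```text
clock: 6.65
eef_pos: [515.8, 80.1, 173.6]
eef_rot: [-3.142, 0.0, 2.99]
wrist_force: [0.1, -0.4, -0.2]
finger_gap: 9.8
finger_force: 8.0
```

```bash
python3 -m creep '[[-1,[0,1.3,-0.6],0],[-1,[0,2.7,-1.1],0],[-1,[0,4.1,-1.5],0],[-1,[0,5.5,-1.75],0],[-1,[0,6.95,-1.9],0],[-1,[0,8.4,-1.9],0],[-1,[0,9.85,-1.8],0],[-1,[0,11.3,-1.55],0],[-1,[0,12.7,-1.2],0],[-1,[0,14.05,-0.75],0],[-1,[0,15.4,-0.2],0],[-1,[0,16.7,0.5],0]]'; python3 -m creep '[[-1,[0,0,0],0],[-1,[0,0,0],0]]'; python3 arc.py 2.1 3.16
```

```text
clock: 7.85
eef_pos: [541.1, 246.3, 167.9]
eef_rot: [-3.142, -0.0, 2.99]
wrist_force: [0.4, -0.5, 0.0]
finger_gap: 9.8
finger_force: 8.0
clock: 8.05
eef_pos: [540.9, 245.8, 168.0]
eef_rot: [3.141, -0.001, 2.99]
wrist_force: [0.2, 1.4, 0.4]
finger_gap: 9.8
finger_force: 8.0
[np.float64(1.29), np.float64(0.83)] [np.float64(2.5), np.float64(1.78)] [np.float64(3.63), np.float64(2.83)] [np.float64(4.65), np.float64(3.97)] [np.float64(5.58), np.float64(5.2)] [np.float64(6.39), np.float64(6.5)] [np.float64(7.08), np.float64(7.87)] [np.float64(7.65), np.float64(9.3)] [np.float64(8.09), np.float64(10.77)] [np.float64(8.4), np.float64(12.28)] [np.float64(8.57), np.float64(13.8)] [np.float64(8.61), np.float64(15.34)]
```

```bash
python3 -m creep '[[-1,[0,1.3,0.85],0],[-1,[0,2.5,1.8],0],[-1,[0,3.6,2.85],0],[-1,[0,4.65,4],0],[-1,[0,5.6,5.2],0],[-1,[0,6.4,6.5],0],[-1,[0,7.1,7.9],0],[-1,[0,7.65,9.3],0],[-1,[0,8.1,10.8],0],[-1,[0,8.4,12.3],0],[-1,[0,8.55,13.8],0],[-1,[0,8.6,15.2],0]]'; python3 -m creep '[[-1,[0,0,0.15],0],[-1,[0,0,0.3],0],[-1,[0,0,0.3],0]]'
```

```text
clock: 9.25
eef_pos: [554.1, 330.4, 15.4]
eef_rot: [3.141, 0.0, 2.99]
wrist_force: [-0.5, -2.7, 13.9]
finger_gap: 9.5
finger_force: 8.0
clock: 9.55
eef_pos: [553.9, 330.4, 13.5]
eef_rot: [3.141, -0.0, 2.99]
wrist_force: [-2.7, 1.7, 2.8]
finger_gap: 9.5
finger_force: 8.0
```

The leaf is on its stop. Next: release, rise, and look from a clear spot.

```bash
python3 -m creep '[[-0.3,[0,0,0],0],[-0.3,[0,0,0],0],[-0.3,[0,0,0],0],[-0.3,[0,0,-2],0],[-0.3,[0,0,-5],0],[0,[0,0,-9],0],[0,[0,0,-12.5],0],[0,[0,0,-12.5],0],[0,[0,0,-12.5],0]]'; python3 g.py 2.99 620.5,-231,137
```

```text
clock: 10.45
eef_pos: [554.1, 330.2, 138.7]
eef_rot: [3.141, 0.001, 2.99]
wrist_force: [-0.2, -0.7, -0.3]
finger_gap: 46.8
finger_force: 0.0
roll -0.0 pos [554.1 330.2 138.7] t 10.45
[-15.06, -54.47, 0.16]
```

```bash
python3 -m creep '[[0.2,[-1,-4,0],0],[0.2,[-2.3,-8.5,0],0],[0.2,[-3.7,-13.2,0],0],[0.2,[-5,-18,0],0],[0.2,[-6.3,-22.7,0],0],[0.2,[-7.6,-27.4,0],0],[0.2,[-8.9,-32.1,0],0],[0.2,[-10.2,-36.8,0],0],[0.2,[-11.5,-41.5,0],0],[0.2,[-12.8,-46.2,0],0],[0.2,[-14,-50.9,0],0],[0.2,[-15.06,-54.5,0],0]]';python3 -m creep '[[0.2,[0,0,0],0],[0.2,[0,0,0],0],[0.2,[0,0,0],0]]'; python3 g.py 2.99 620.5,-231,137 620.5,-231,67;python3 - <<'E'
from cell import manip
import cv2,numpy as np
t,s=manip.camera("top"),manip.camera("side")
c=lambda i,x,y,w,h:cv2.resize(i[y:y+h,x:x+w,::-1],(400,600),interpolation=cv2.INTER_CUBIC)
cv2.imwrite("pics/c6.png",np.clip(np.hstack([c(t,110,150,140,210),c(s,330,140,120,180)])*1.5,0,255).astype('uint8'))
E
```

```text
clock: 11.65
eef_pos: [619.5, -233.9, 136.4]
eef_rot: [3.141, -0.003, 2.988]
wrist_force: [1.3, 0.3, 0.4]
finger_gap: 56.4
finger_force: 0.0
clock: 11.95
eef_pos: [620.2, -230.1, 137.5]
eef_rot: [3.141, -0.002, 2.991]
wrist_force: [0.4, 0.7, 0.1]
finger_gap: 56.5
finger_force: 0.0
roll 0.01 pos [ 620.2 -230.1  137.5] t 11.95
[-0.05, -0.09, 0.05]
[-0.06, -0.09, 7.05]
```

View pics/c6.png

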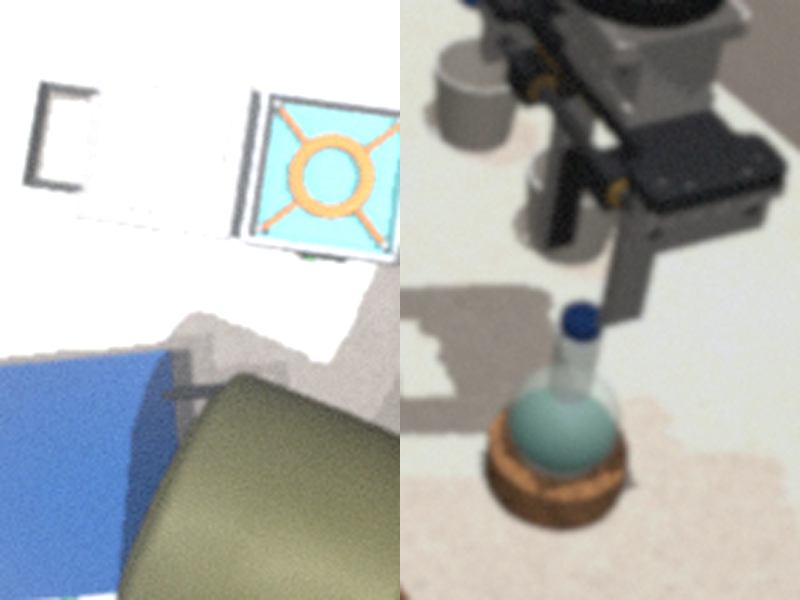

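The top view shows the leaf lying flat beyond the hinge with its bright face up, and the ring centred at (331,177). The side view shows the fingertips at (560,245) and (623,320), straddling the stopper at (582,318).

```bash
python3 - <<'E'
from h import *
print("ring",atz("top",110+331.5/2.857-.5,150+177.5/2.857-.5,40))
for z in(140,150,160,170):print(z,atz("side",330+191.5/3.333-.5,140+283/3.333-.5,z))
print("stopper",atz("side",330+182/3.333-.5,140+310/3.333-.5,135))
E
```

```text
ring [515.67123148  91.01778539  40.        ]
140 [ 635.38020076 -219.21097928  140.        ]
150 [ 627.99801338 -226.95265863  150.        ]
160 [ 620.61582599 -234.69433799  160.        ]
170 [ 613.2336386  -242.43601734  170.        ]
stopper [ 622.35615997 -229.66828557  135.        ]
```

```bash
python3 -m creep '[[0.2,[-0.05,-0.05,1.5],0],[0.2,[-0.05,-0.05,3.5],0],[0.2,[-0.05,-0.05,5.3],0],[0.2,[-0.05,-0.05,6.5],0],[0.2,[-0.05,-0.05,6.8],0],[0.2,[-0.05,-0.05,6.8],0]]';python3 -m creep '[[-1,[0,0,0],0],[-1,[0,0,0],0],[-1,[0,0,0],0],[-1,[0,0,0],0]]' 10;python3 -m creep '[[-1,[0,0,0],0],[-1,[0,0,0],0]]' 40
```

```text
clock: 12.65
eef_pos: [620.8, -231.7, 70.2]
eef_rot: [3.141, -0.0, 2.99]
wrist_force: [-0.7, -0.7, 0.4]
finger_gap: 56.3
finger_force: 0.0
clock: 13.05
eef_pos: [621.0, -231.9, 70.9]
eef_rot: [-3.141, 0.0, 2.99]
wrist_force: [0.8, 0.4, -0.4]
finger_gap: 27.7
finger_force: 0.0
clock: 13.25
eef_pos: [620.9, -231.8, 70.7]
eef_rot: [-3.142, 0.0, 2.99]
wrist_force: [-0.5, -0.2, 0.4]
finger_gap: 23.5
finger_force: 40.0
```

```bash
python3 -m creep '[[-1,[0,0,-1],0],[-1,[0,0,-2.5],0],[-1,[0,0,-4.5],0],[-1,[0,0,-6],0],[-1,[0,0,-7],0],[-1,[0,0,-7],0],[-1,[0,0,-7],0]]';python3 g.py 2.99 516.2,90.3,140
```

```text
clock: 13.95
eef_pos: [620.7, -231.8, 140.1]
eef_rot: [3.141, -0.001, 2.99]
wrist_force: [-0.3, 0.2, -2.7]
finger_gap: 23.5
finger_force: 40.0
roll -0.0 pos [ 620.7 -231.8  140.1] t 13.95
[15.2, 30.26, 0.02]
```

```bash
python3 -m creep '[[-1,[0.8,1.6,0],0],[-1,[2.3,4.6,0],0],[-1,[4,8,0],0],[-1,[5.7,11.4,0],0],[-1,[7.4,14.8,0],0],[-1,[9.1,18.2,0],0],[-1,[10.8,21.6,0],0],[-1,[12.5,24.9,0],0],[-1,[13.9,27.7,0],0],[-1,[14.8,29.5,0],0],[-1,[15.2,30.25,0],0],[-1,[15.2,30.25,0],0]]';python3 -m creep '[[-1,[0,0,0],0],[-1,[0,0,0],0],[-1,[0,0,0],0]]';python3 g.py 2.99 516.2,90.3,140 516.2,90.3,87;python3 - <<'E'
from cell import manip
import cv2,numpy as np
s=manip.camera("side")
cv2.imwrite("pics/c7.png",np.clip(cv2.resize(s[90:225,200:380,::-1],(800,600),interpolation=cv2.INTER_CUBIC)*1.5,0,255).astype('uint8'))
E
```

```text
clock: 15.15
eef_pos: [516.0, 90.6, 140.1]
eef_rot: [-3.141, -0.001, 2.991]
wrist_force: [0.3, 0.3, -1.1]
finger_gap: 23.5
finger_force: 40.0
clock: 15.45
eef_pos: [516.6, 89.4, 140.4]
eef_rot: [-3.141, -0.0, 2.989]
wrist_force: [-0.1, 0.2, -0.5]
finger_gap: 23.3
finger_force: 40.0
roll -0.02 pos [516.6  89.4 140.4] t 15.45
[0.05, 0.09, 0.04]
[0.05, 0.09, 5.34]
```

View pics/c7.png

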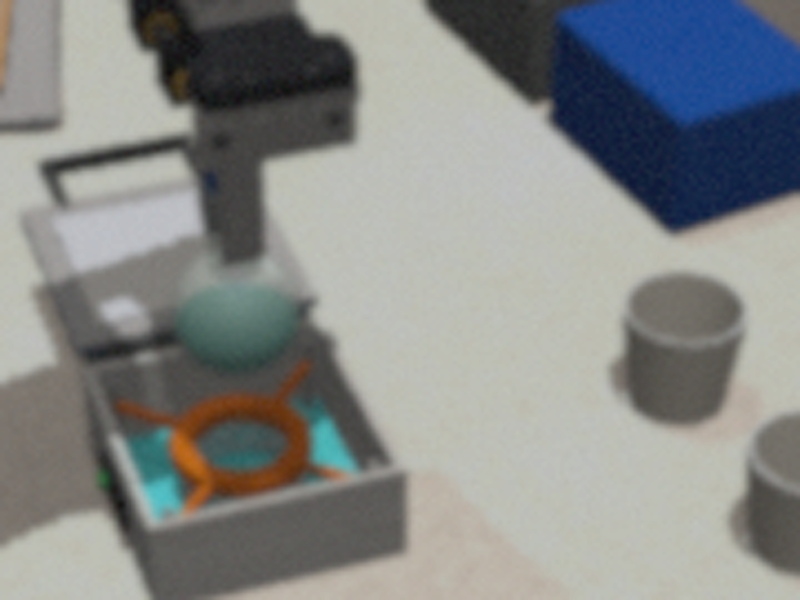

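The side view shows the flask upright above the ring: ball centre about (237,308), ring centre about (240,443), leaf flat behind. I'll check this against the projection.

```bash
python3 - <<'E'
from h import *
k=800/180
for P in[(516.6,89.6,120.7),(516.2,90.3,37),(516.2,90.3,42)]:print(((proj("side",P)-[200,90]+.5)*k).round(1))
E
```

```text
[234.6 310.9]
[239.8 444.3]
[239.4 436.7]
```

```bash
python3 -m creep '[[-1,[0.03,0.06,1],0],[-1,[0.03,0.06,2.3],0],[-1,[0.03,0.06,3.6],0],[-1,[0.03,0.06,4.7],0],[-1,[0.03,0.06,5.2],0],[-1,[0.03,0.06,5.2],0],[-1,[0.03,0.06,5.2],0]]' 45;python3 -m creep '[[-1,[0,0,0.2],0],[-1,[0,0,0.4],0],[-1,[0,0,0.6],0],[-1,[0,0,0.6],0],[-1,[0,0,0.6],0]]'
```

```text
clock: 16.2
eef_pos: [516.4, 90.8, 88.8]
eef_rot: [3.142, 0.0, 2.99]
wrist_force: [0.6, -0.4, -0.5]
finger_gap: 23.2
finger_force: 45.0
clock: 16.7
eef_pos: [516.3, 90.7, 82.8]
eef_rot: [-3.142, 0.0, 2.99]
wrist_force: [-0.9, -2.0, 3.1]
finger_gap: 23.9
finger_force: 45.0
```

```bash
python3 -m creep '[[-1,[0,0,0.15],0],[-1,[0,0,0.3],0],[-1,[0,0,0.3],0],[-1,[0,0,0.3],0]]';python3 -m creep '[[-1,[0,0,0.2],0],[-1,[0,0,0.4],0],[-1,[0,0,0.4],0],[-1,[0,0,0.4],0]]';python3 -m creep '[[-1,[0,0,0.2],0],[-1,[0,0,0.4],0],[-1,[0,0,0.4],0],[-1,[0,0,0.4],0]]'
```

```text
clock: 17.1
eef_pos: [516.3, 90.8, 79.7]
eef_rot: [3.142, 0.0, 2.99]
wrist_force: [-0.6, -2.0, 5.5]
finger_gap: 23.1
finger_force: 45.0
clock: 17.5
eef_pos: [516.4, 90.8, 75.8]
eef_rot: [3.142, 0.001, 2.99]
wrist_force: [-1.3, -1.2, 6.2]
finger_gap: 23.4
finger_force: 45.0
clock: 17.9
eef_pos: [516.4, 90.7, 72.0]
eef_rot: [3.142, 0.001, 2.99]
wrist_force: [-1.2, -1.7, 8.7]
finger_gap: 23.2
finger_force: 45.0
```

```bash
python3 -m creep '[[-1,[0,0,0.2],0],[-1,[0,0,0.2],0],[-1,[0,0,0.2],0]]';for i in 1 2; do python3 -m creep '[[-1,[0,0,0.1],0],[-1,[0,0,0.1],0],[-1,[0,0,0.1],0]]';done
```

```text
clock: 18.2
eef_pos: [516.4, 90.7, 70.1]
eef_rot: [3.142, 0.001, 2.99]
wrist_force: [-1.4, -1.7, 9.4]
finger_gap: 23.4
finger_force: 45.0
clock: 18.5
eef_pos: [516.5, 90.8, 69.1]
eef_rot: [3.142, 0.001, 2.99]
wrist_force: [-2.0, -1.8, 10.0]
finger_gap: 23.8
finger_force: 45.0
clock: 18.8
eef_pos: [516.6, 90.7, 68.4]
eef_rot: [3.141, 0.001, 2.99]
wrist_force: [-3.2, -1.6, 12.9]
finger_gap: 23.4
finger_force: 45.0
```

```bash
python3 -m creep '[[-1,[0,0,0.06],0],[-1,[0,0,0.06],0],[-1,[0,0,0.06],0]]';python3 -m creep '[[-1,[0,0,0],0],[-1,[0,0,0],0],[-1,[0,0,0],0],[-1,[0,0,0],0]]'
```

```text
clock: 19.1
eef_pos: [516.7, 90.7, 68.3]
eef_rot: [3.141, 0.002, 2.99]
wrist_force: [-4.5, -2.3, 17.1]
finger_gap: 23.2
finger_force: 45.0
clock: 19.5
eef_pos: [516.7, 90.7, 68.3]
eef_rot: [3.141, 0.002, 2.99]
wrist_force: [-4.3, -2.4, 17.9]
finger_gap: 23.7
finger_force: 45.0
```

```bash
python3 - <<'E'
from cell import manip
import cv2,numpy as np
t,s=manip.camera("top"),manip.camera("side")
c=lambda i,x,y,w,h:cv2.resize(i[y:y+h,x:x+w,::-1],(400,300),interpolation=cv2.INTER_CUBIC)
cv2.imwrite("pics/c8.png",np.clip(np.hstack([c(t,110,80,300,225),c(s,200,110,133,100)])*1.5,0,255).astype('uint8'))
E
```

```text
(no output)
```

View pics/c8.png

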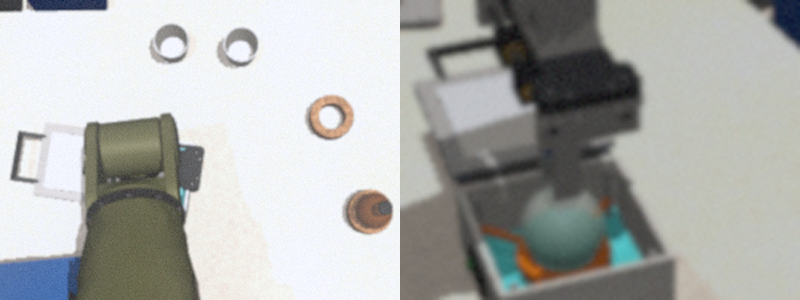

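The picture shows the flask seated upright in the ring at (565,235), pressed down and held, with the leaf flat at (60,160). The cups and the amber flask haven't moved. Further pressing raised the force to 18 N with almost no more travel, so the ring is on its stop. I'll hand it in.

```bash
python3 -c "
from cell import manip
print(manip.sign_off())"
```

```text
the job is handed in; nothing more can be done
None
```

The job is handed in at about 20 s: the leaf is flipped flat with its reflector face up, and the blue-stoppered flask is still gripped and pressed home in the orange ring at about 18 N, with the amber flask and cups untouched.

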